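# Vent the flux-drying keeper, then break its stuck lid free and hold it ajar

## Robot

A 6-joint arm with a two-finger parallel gripper is mounted at the origin on the work surface. World frame = base frame: x ahead of the robot, y to its left, z up, the work surface at z = 0. Lengths are in m, angles in rad, forces in N, time in s.
With the tool pointing down it reaches from about 0.25 to 0.725 m from the base axis. Payload 4 kg.
Tool frame: the origin (TCP) lies between the finger pads; the fingertips stand 25 mm ahead of it and the grasp point (between the pads) lies 6 mm ahead of it; z points along the fingers, y is the line along which they close (so a half turn about z gives the same grasp; the last joint's range is limited). The gripper opens to 85 mm and grips with 20 to 120 N. Pads are 22 mm wide; open, the fingers measure 114 mm over their backs; the gripper's body (76 mm by 85 mm) begins 54 mm behind the grasp point. The pads swing forward as they close: fully open they stand 13 mm farther back than shut.
Start: joints at [1.249, 0.241, 0.005, 1.335, 0, 1.571], TCP at [0.158, 0.474, 0.218] pointing down, gripper open.
Joint ranges: [-2.72, 2.72], [-1.05, 1.87], [-1.09, 1.28], [-1.99, 2.15], [-1.42, 1.44], [-3.14, 3.14]. Speed limits (rad/s): [2.79, 2.79, 3.14, 3.14, 3.14, 3.14].

## Interface

Orientations are given as a unit quaternion [x, y, z, w].
In Python, from workcell import bot gives the robot as it stands. The module is installed in compiled form; this text tells all that it offers.
- The arm moves only by the shell command python3 -m pendant 'ROWS'. ROWS is JSON, one flat list of numbers, 7 for each row, row after row: the shift along the tool's x, y, z normalised to -1 to 1, where 1 is 0.5 m, then the turn, a rotation vector about the tool's x, y, z normalised to -1 to 1, where 1 is 180 degrees, then the opening, from 0 (shut) to 1 (fully open). In form: [tx, ty, tz, ax, ay, az, fingers, tx, ty, tz, ax, ay, az, fingers, ...]. A call has exactly 10 rows; each row is the pose to reach, as a shift and turn from the pose commanded when the call began, along the tool's axes at that moment, turning the shorter way round; what a row does not reach only later rows make up. A row lasts 1/12 s, in which the tool goes at most 41.7 mm and 7.16 degrees, less where a joint would pass 70% of its speed; a pose out of reach is approached as far as the arm can. A call with a number of a shift or a turn outside -1 to 1 is refused whole. A call with a gripper value outside its range is refused whole. The fingers move at their own pace and stop on an object; the grip force is fixed at half the most. Time passes only in rows, so rows that repeat a pose let the fingers close, or fill a call up. It gives the time, the measured TCP pose, the force, the opening and the grip force at its end, in the units of the state.
- bot.get_obs(): the state, without advancing time (a new reading comes with each control period).
- bot.camera(name): name is "side" or "top"; returns a dict with "pixels" (400x640x3 uint8, red, green, blue), "mtx" (3x3 intrinsics, pixels), "cam_to_world" (4x4, takes a point from camera to world coordinates). Camera axes: x right, y up, looking along -z (the intrinsics and any distortion apply to the point x, -y, -z); pixel columns grow to the right and rows downward; lengths in m; the calibration is good to about 2 mm. A picture is of the moment at which its call begins. There is no depth.
- bot.job_done(): hands the job in; it is judged then, once.
The state is a dict: "clock": time; "joint_pos": joint angles; "joint_vel": joint speeds; "tau": joint torques, N m; "eef_pos": TCP position; "tool_rot": TCP orientation; "ft_force": force on the tool from outside, world axes, zero at the start; "ft_torque": the same for the moment, N m; "grip_width": finger opening in m; "grasp_force": force on a finger pad.
Only numpy, scipy, OpenCV 4.12 (cv2) and the standard library are available. Lean on these libraries where they do the work, as an engineer would, in place of code of your own. Each camera call takes 0.05 s, during which the arm holds its last target. There are 200 camera calls.

## Task

Swing the vent lever on the side of the blue flux-drying keeper into line with the yellow set pointer and let go of it; only then pull the keeper's stuck round lid straight up by its black handle until its seal lets go, and stop with a gap of about 3 to 4 cm between the lid's steel rim and the neck, without jerking it high up. The program finishes while still holding the lid there by its handle, level and straight over the neck; leave the lever in line and do not disturb the other things on the bench.

Things in the scene. Friction and masses are not known exactly. Their poses are not given: they have to be found in the camera images.
- chest: The keeper: blue steel chest, 260 (x) x 320 (y) x 100 mm high, fixed to the bench, turned a little. Origin at the centre of its underside; x from front (robot side) to back, y to its left (lever side), z up. A steel neck (outer radius 54 mm) on its top is closed by the lid. A grey block (80 x 28 x 70 mm) with a white disc (radius 48 mm) on its left side carries the vent lever.
- neck_rim (a point): Centre of the neck's mouth at the height of its rim (145 mm above the bench), at (-30, -30, 145) mm in the chest's frame; fixed, axes as the chest's.
- lid_handle (a point): Centre of the lid's black handle, on the lid's axis: an upright block 16 mm thick (x), 75 mm long (y), 38 mm high. With the lid shut it is 32 mm above neck_rim. The steel flange's top lies 24 mm below this point, the block's top about 14 mm above it. x across the thickness, y along the length, z up; its yaw differs by up to 0.6 rad from the chest's.
- lid: The loose lid, about 0.35 kg: round steel flange (radius 60 mm, 8 mm thick) with the handle on top and a rubber plug (radius 40 mm, 26 mm deep) below. Origin at the centre of the flange's underside. The plug sticks in the neck: a pull up meets a peak of about 10 to 20 N in the first 8 mm, which then fades; from 22 mm of lift it is free, only its weight left. Grip it with about 45 N.
- vent (a joint): Angle of the vent lever in rad about an axis along the chest's y: at 0 it leans 0.65 rad from upright towards the chest's front, at 0.65 it stands upright, at 1.3 it leans 0.65 rad towards the back. Stiff hinge (friction about 0.14 N m): it stays where it is left.
- vent_grip (a point): Middle of the red round grip at the end of the vent lever: a bar 18 mm thick sticking out 46 mm along the chest's y, away from the chest, from the end of the flat steel lever arm (which is 12 mm wide and lies 28 mm from this point towards the chest). 100 mm from the lever's axis. Its z axis points along the lever arm, outwards.
- vent_pivot (a point): Point on the lever's hinge axis in the plane in which the grip's middle swings, 60 mm above the bench; fixed to the chest, axes as the chest's.
- pointer (a joint): Angle of the yellow set pointer in rad, measured just as the vent lever's on the same axis: the lever is in line with the pointer when both joints read the same. It cannot be touched and keeps its angle.
- pointer_tip (a point): Tip of the yellow set pointer, 97 mm from the lever's axis, just beside the lever arm on the chest's side (35.5 mm from the plane of vent_pivot). Its z axis points along the pointer, outwards.
- spray: Bystander: upright spray can, radius 26 mm, 160 mm tall, right of the chest. Origin at the centre of its underside.
- wrench: Bystander: 200 mm wrench lying in front of the chest.
- brush: Bystander: 190 mm brush lying in front of the chest, to the left.
- tape: Bystander: blue tape roll, radius 45 mm, 25 mm high, front right of the chest.
- paste: Bystander: small jar, radius 32 mm, 60 mm tall, left of the chest behind the lever.
- magnet: Bystander: flat orange welding magnet, 100 x 70 x 18 mm, left of the chest beyond the lever.
Things that resemble listed ones, but are neither listed nor needed, are in the scene too. Of the things like the lid, leave any that is turquoise; of the rest the smaller one is meant.

How it is judged:
By the outcome, as a careful person would: the job done as asked, in the order asked, and still so for the second after the job is handed in, while the arm keeps its last pose, push and grip.
It also fails if it takes over 51 s, if anything falls off the work surface, if the arm or the gripper's body presses on something with over 40 N, if the wrist force passes 120 N, or if a joint passes its speed limit or range.

## Working session

There is one attempt and no reset: what is moved stays moved. The work goes in short steps, Python scripts to look and compute and a shell command to move; the robot and the scene stay as the last step left them, time stands still between calls to the robot, and variables do not carry over. Pictures are saved under pics/ and viewed, at most 10 in all, crops included, and the job is handed in when it is done.

```bash
mkdir -p pics; cat > h.py <<'E'
import numpy as np, cv2
from workcell import bot
from scipy.spatial.transform import Rotation as R
def snap(n,f=None):
    c=bot.camera(n)
    if f: cv2.imwrite('pics/'+f,c['pixels'][:,:,::-1])
    return c
def ray(c,u,v):
    K=c['mtx'];T=c['cam_to_world']
    d=np.linalg.inv(K)@[u,v,1.]; d=T[:3,:3]@(d*[1,-1,-1]); return T[:3,3],d/np.linalg.norm(d)
def onz(c,u,v,z):
    o,d=ray(c,u,v); return o+d*(z-o[2])/d[2]
def tri(c1,p1,c2,p2):
    o1,d1=ray(c1,*p1);o2,d2=ray(c2,*p2)
    s=np.linalg.lstsq(np.c_[d1,-d2],o2-o1,rcond=None)[0]
    a=o1+d1*s[0];b=o2+d2*s[1];return (a+b)/2,np.linalg.norm(a-b)
def proj(c,P):
    T=c['cam_to_world'];p=T[:3,:3].T@(np.asarray(P)-T[:3,3]);p=p*[1,-1,-1];q=c['mtx']@p;return q[:2]/q[2]
E
python3 - <<'E'
from h import *
for n in('top','side'):
    c=snap(n,n+'0.png');print(n,c['mtx'].round(1).tolist(),c['cam_to_world'].round(3).tolist(),[k for k in c])
o=bot.get_obs();print(o)
E
```

```text
top [[423.1, 0.0, 329.3], [0.0, 423.1, 197.2], [0.0, 0.0, 1.0]] [[-0.02, 0.981, -0.19, 0.334], [-1.0, -0.019, 0.004, -0.051], [0.001, 0.19, 0.982, 1.413], [0.0, 0.0, 0.0, 1.0]] ['pixels', 'mtx', 'cam_to_world']
side [[514.0, 0.0, 317.7], [0.0, 514.0, 200.5], [0.0, 0.0, 1.0]] [[0.898, 0.253, -0.359, 0.094], [-0.439, 0.55, -0.711, -0.985], [0.018, 0.796, 0.605, 0.927], [0.0, 0.0, 0.0, 1.0]] ['pixels', 'mtx', 'cam_to_world']
{'clock': 0.1, 'joint_pos': array([ 1.24899472e+00,  2.41355120e-01,  3.85919178e-03,  1.33518109e+00,
       -2.92722256e-06,  1.57081708e+00]), 'joint_vel': array([ 4.58935930e-04, -2.05296560e-03,  4.50591880e-03, -1.45391261e-03,
        9.33254149e-06,  4.82817448e-04]), 'tau': array([ 4.89970753e-04, -3.73137081e+01,  2.53010774e+01,  1.08738404e-02,
        2.80130581e-05,  7.84452503e-07]), 'eef_pos': array([0.15795443, 0.47377971, 0.21699335]), 'tool_rot': array([ 1.60217615e-01,  9.87081269e-01, -9.28433255e-04, -1.49195652e-04]), 'ft_force': array([ 0.13396048, -0.16720513,  0.60386479]), 'ft_torque': array([ 0.0168627 ,  0.02285608, -0.04334065]), 'grasp_force': 0.0, 'grip_width': 0.08545775553211439}
```

View pics/top0.png

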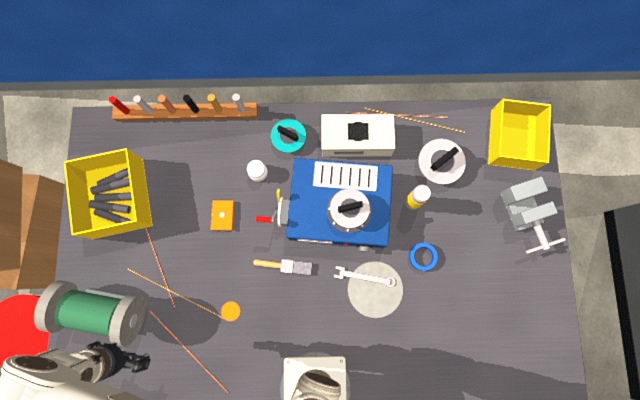

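View pics/side0.png

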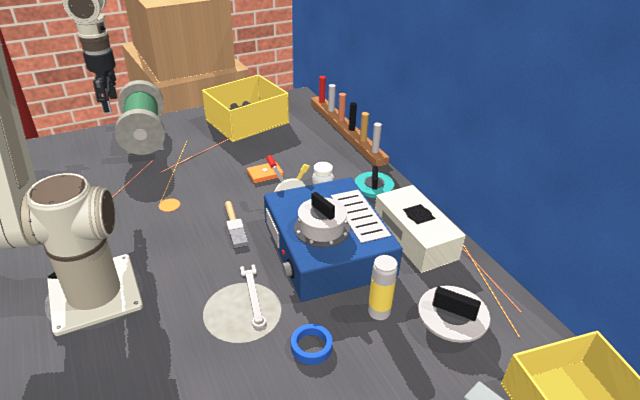

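Candidates for the lid in the top view are grey on the chest (350,208), a larger white disc (442,160) and turquoise (289,134). I choose the grey one because it sits on the neck and is the smaller non-turquoise one. For the lever, red grip at (264,219); the yellow pointer tip is at about (279,192). Next is a close crop to check.

```bash
python3 - <<'E'
from h import *
a=cv2.imread('pics/top0.png')[145:255,235:405];b=cv2.imread('pics/side0.png')[140:290,235:415]
a=cv2.resize(a,(464,300),interpolation=cv2.INTER_CUBIC);b=cv2.resize(b,None,fx=3.3,fy=3.3,interpolation=cv2.INTER_CUBIC)
A=cv2.resize(cv2.imread('pics/top0.png')[150:250,240:400],(800,500),interpolation=cv2.INTER_CUBIC)
cv2.imwrite('pics/ctop.png',A);cv2.imwrite('pics/cside.png',b)
E
```

```text
(no output)
```

View pics/ctop.png

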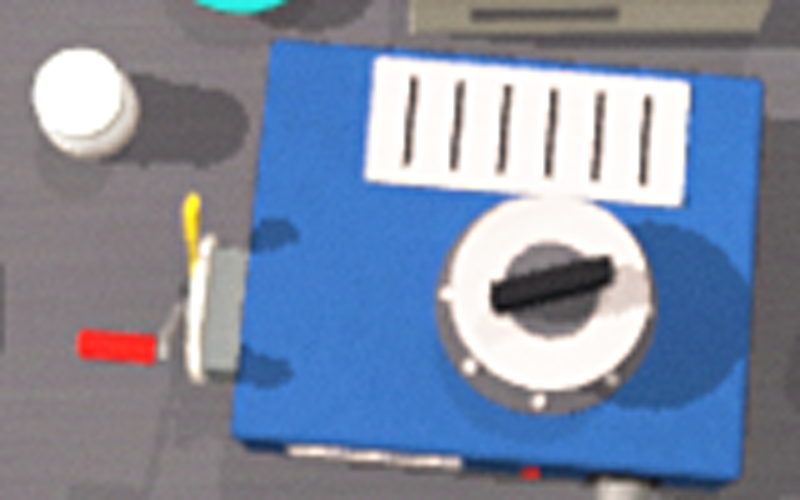

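View pics/cside.png

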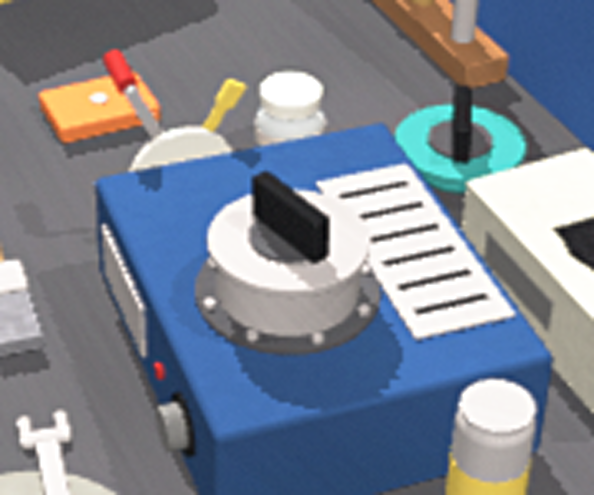

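The crops confirm the grey lid on the neck (handle at about (350,207) top, (323,206) side). The lever leans to the front and the pointer to the back. Now I measure.

```bash
cat > m.py <<'E'
from h import *
def meas(ct,cs):
    out={}
    def mask(c,box,f):
        I=cv2.cvtColor(c['pixels'],cv2.COLOR_RGB2HSV).astype(int);m=f(I[...,0],I[...,1],I[...,2])
        k=np.zeros_like(m);k[box[1]:box[3],box[0]:box[2]]=1;m=m&k
        return np.argwhere(m)[:,::-1]
    red=lambda h,s,v:((h<8)|(h>172))&(s>150)&(v>100)
    yel=lambda h,s,v:(h>22)&(h<32)&(s>130)&(v>120)
    blk=lambda h,s,v:(v<60)
    for n,f,bt,bs in(('red',red,(245,170,290,235),(255,145,300,190)),('yel',yel,(265,180,285,215),(285,155,312,185)),('blk',blk,(325,190,375,230),(300,185,340,225))):
        out[n]=(mask(ct,bt,f),mask(cs,bs,f))
    return out
E
python3 - <<'E'
from m import *
ct,cs=snap('top'),snap('side')
ps=[np.array(p)/5+[240,150] for p in((272,40),(765,82),(738,480),(235,440))]
C=np.array([onz(ct,*p,0.1) for p in ps]);print(C.round(4))
print('sides',np.linalg.norm(np.roll(C,-1,0)-C,axis=1))
ex=(C[0]-C[3]+C[1]-C[2])[:2];ey=(C[0]-C[1]+C[3]-C[2])[:2]
y1=np.arctan2(ex[1],ex[0]);y2=np.arctan2(-ey[0],ey[1]);print('yaw',y1,y2,'ctr',C.mean(0))
yaw=(y1+2*y2)/3
Rz=R.from_euler('z',yaw).as_matrix()
print('neck',C.mean(0)*[1,1,0]+Rz@[-.03,-.03,.145])
m=meas(ct,cs)
for k,(a,b) in m.items():
    print(k,len(a),len(b),a.min(0),a.max(0),b.min(0),b.max(0))
    print('  ctr',tri(ct,a.mean(0),cs,b.mean(0)))
# yellow tip: farthest up pixels
a,b=m['yel'];ta=a[a[:,1]<=a[:,1].min()+1].mean(0);q=b@np.array([1,-1]);tb=b[q>=q.max()-1].mean(0)
print('tip px',ta,tb,tri(ct,ta,cs,tb))
a,b=m['blk'];(r)=cv2.minAreaRect(a.astype(np.float32));print('handle rect',r)
bx=cv2.boxPoints(r);w=np.array([onz(ct,*p,.191) for p in bx]);print(w.round(4));print('handle ctr',w.mean(0))
E
```

```text
[[ 0.7188  0.0531  0.1   ]
 [ 0.6846 -0.2628  0.1   ]
 [ 0.4309 -0.2337  0.1   ]
 [ 0.4618  0.0771  0.1   ]]
sides [0.31772943 0.25536747 0.31240742 0.25810426]
yaw -0.10352023292324618 -0.10343601782626992 ctr [ 0.57403217 -0.09157368  0.1       ]
neck [ 0.54109421 -0.11831486  0.145     ]
red 84 62 [256 216] [270 222] [267 155] [275 167]
  ctr (array([0.5152986 , 0.14401701, 0.15245999]), np.float64(0.0003561702241282533))
yel 23 72 [277 189] [279 202] [297 164] [308 179]
  ctr (array([0.59530221, 0.10377159, 0.12222041]), np.float64(0.0017265909257687402))
blk 140 342 [339 202] [361 211] [312 193] [333 218]
  ctr (array([ 0.54482171, -0.11760563,  0.16942266]), np.float64(0.0006225476264814393))
tip px [278.   189.75] [307.66666667 165.33333333] (array([0.60779277, 0.10094012, 0.13737444]), np.float64(0.0009076471684457264))
handle rect ((350.0882568359375, 206.85293579101562), (6.063390254974365, 23.525955200195312), 75.96376037597656)
[[ 0.5414 -0.0809  0.191 ]
 [ 0.5571 -0.1484  0.191 ]
 [ 0.5395 -0.1521  0.191 ]
 [ 0.5239 -0.0848  0.191 ]]
handle ctr [ 0.54049053 -0.11654768  0.191     ]
```

```bash
cat > t.py <<'E'
from h import *
def rows(*targets):  # (grasp-point xyz, heading of tool y, tool down)
    o=bot.get_obs();p=o['eef_pos'];Q=R.from_quat(o['tool_rot'])
    for g,hd in targets:
        y=np.array([np.cos(hd),np.sin(hd),0]);z=np.array([0,0,-1.]);T=R.from_matrix(np.c_[np.cross(y,z),y,z])
        t=np.array(g)+[0,0,.006]
        print((Q.inv().apply(t-p)/.5).round(3),((Q.inv()*T).as_rotvec()/np.pi).round(3))
E
python3 -c "
from t import *
rows(((.515,.144,.24),-.103),((.515,.144,.152),-.103))"
```

```text
[-0.886 -0.4   -0.057] [-0.    0.    0.43]
[-0.886 -0.4    0.119] [-0.    0.    0.43]
```

```bash
python3 -m pendant '[-0.886,-0.4,-0.057,0,0,0.43,1,-0.886,-0.4,-0.057,0,0,0.43,1,-0.886,-0.4,-0.057,0,0,0.43,1,-0.886,-0.4,-0.057,0,0,0.43,1,-0.886,-0.4,-0.057,0,0,0.43,1,-0.886,-0.4,-0.057,0,0,0.43,1,-0.886,-0.4,-0.057,0,0,0.43,1,-0.886,-0.4,-0.057,0,0,0.43,1,-0.886,-0.4,-0.057,0,0,0.43,1,-0.886,-0.4,-0.057,0,0,0.43,1]'; python3 -c "
from t import *
print(bot.get_obs()['joint_pos'])
rows(((.515,.144,.24),-.103),((.515,.144,.152),-.103))"
```

```text
clock: 1.03
eef_pos: [0.4647, 0.1903, 0.2423]
tool_rot: [0.71, 0.704, 0.0, -0.0]
ft_force: [0.4, 1.2, 0.6]
grip_width: 0.0855
grasp_force: 0.0
[3.88540345e-01 2.35808018e-01 6.24149238e-02 1.39732944e+00
 1.00342696e-04 1.96670667e+00]
[-0.092  0.101 -0.007] [ 0.   -0.    0.03]
[-0.092  0.101  0.169] [ 0.   -0.    0.03]
```

```bash
python3 -m pendant '[-0.092,0.101,0,0,0,0.03,1,-0.092,0.101,0,0,0,0.03,1,-0.092,0.101,0,0,0,0.03,1,-0.092,0.101,0,0,0,0.03,1,-0.092,0.101,0.04,0,0,0.03,1,-0.092,0.101,0.08,0,0,0.03,1,-0.092,0.101,0.1,0,0,0.03,1,-0.092,0.101,0.1,0,0,0.03,1,-0.092,0.101,0.1,0,0,0.03,1,-0.092,0.101,0.1,0,0,0.03,1]'; python3 - <<'E'
from t import *
rows(((.515,.144,.152),-.103))
a=snap('top')['pixels'][150:250,230:330];b=snap('side')['pixels'][110:210,220:320]
cv2.imwrite('pics/a.png',cv2.resize(np.hstack([a,b]),(800,400),interpolation=cv2.INTER_CUBIC)[:,:,::-1])
E
```

```text
clock: 1.87
eef_pos: [0.5143, 0.1468, 0.1933]
tool_rot: [0.74, 0.673, 0.001, 0.0]
ft_force: [-0.3, 0.2, -0.2]
grip_width: 0.0854
grasp_force: 0.0
[-0.005  0.002  0.071] [ 0.    -0.     0.003]
```

View pics/a.png

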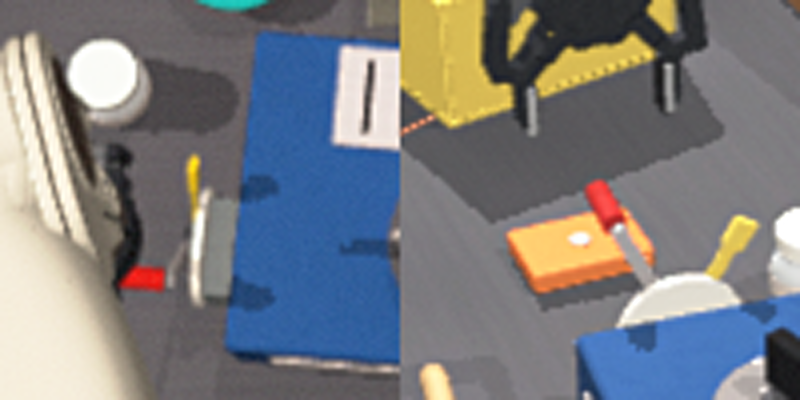

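The side crop shows the open fingers straddling the red grip from above, at crop (530,130) and (670,105), with the grip between them. I descend and close the fingers to a loose cage.

```bash
python3 -m pendant '[-0.005,0.002,0.03,0,0,0,1,-0.005,0.002,0.06,0,0,0,1,-0.005,0.002,0.071,0,0,0,1,-0.005,0.002,0.071,0,0,0,0.25,-0.005,0.002,0.071,0,0,0,0.25,-0.005,0.002,0.071,0,0,0,0.25,-0.005,0.002,0.071,0,0,0,0.25,-0.005,0.002,0.071,0,0,0,0.25,-0.005,0.002,0.071,0,0,0,0.25,-0.005,0.002,0.071,0,0,0,0.25]'; python3 - <<'E'
from t import *
ex=np.array([.9947,-.1032]);ey=np.array([.1032,.9947])
g0=np.array([.515,.144]);s0=g0@ex;t0=g0@ey;piv=.5357
for a in(-.2,0,.2,.4,.55,.65):
    s=piv+.1*np.sin(a);z=.06+.1*np.cos(a);g=s*ex+t0*ey
    print(a,end=' ');rows(((g[0],g[1],z),-.103))
E
```

```text
clock: 2.8
eef_pos: [0.515, 0.1435, 0.157]
tool_rot: [0.74, 0.673, 0.0, 0.0]
ft_force: [-0.2, -0.3, 0.3]
grip_width: 0.0216
grasp_force: 0.0
-0.2 [ 0.001  0.037 -0.014] [ 0.    -0.     0.002]
0 [ 0.     0.076 -0.018] [ 0.    -0.     0.002]
0.2 [ 0.     0.116 -0.014] [ 0.    -0.     0.002]
0.4 [-0.     0.154 -0.002] [ 0.    -0.     0.002]
0.55 [-0.     0.181  0.012] [ 0.    -0.     0.002]
0.65 [-0.001  0.197  0.023] [ 0.    -0.     0.002]
```

```bash
python3 -m pendant '[0,0.018,-0.008,0,0,0,0.25,0,0.037,-0.014,0,0,0,0.25,0,0.057,-0.017,0,0,0,0.25,0,0.076,-0.018,0,0,0,0.25,0,0.096,-0.017,0,0,0,0.25,0,0.116,-0.014,0,0,0,0.25,0,0.136,-0.008,0,0,0,0.25,0,0.154,-0.002,0,0,0,0.25,0,0.17,0.006,0,0,0,0.25,0,0.181,0.012,0,0,0,0.25]'; python3 - <<'E'
from t import *
a=snap('top')['pixels'][150:250,230:330];b=snap('side')['pixels'][110:210,250:350]
cv2.imwrite('pics/b.png',cv2.resize(np.hstack([a,b]),(800,400),interpolation=cv2.INTER_CUBIC)[:,:,::-1])
E
```

```text
clock: 3.63
eef_pos: [0.6056, 0.1347, 0.1499]
tool_rot: [0.74, 0.673, -0.0, -0.0]
ft_force: [0.9, 0.2, 0.1]
grip_width: 0.0212
grasp_force: 0.0
```

View pics/b.png

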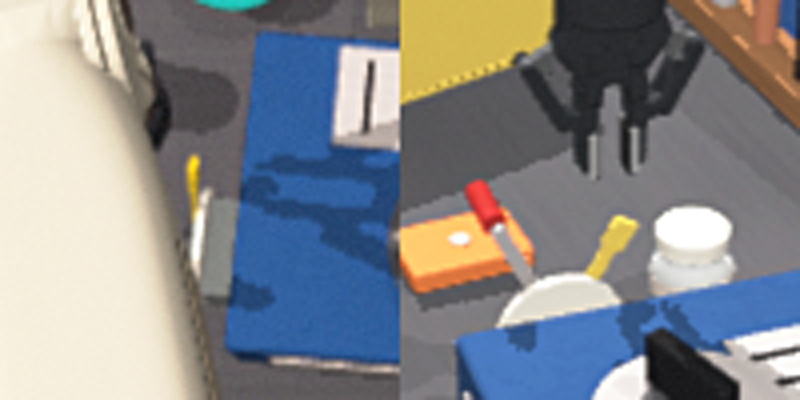

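```bash
python3 - <<'E'
from t import *
o=bot.get_obs();p=o['eef_pos']
cs=snap('side');ct=snap('top')
print(o['clock'],p,proj(cs,p),proj(cs,p-[0,0,.025]),proj(ct,p))
g=np.array([.5153,.144,.1525]);print(proj(cs,g),proj(ct,g),cs['cam_to_world'])
E
```

```text
3.7333 [0.60514525 0.13455316 0.14934041] [301.6217306  156.05401664] [301.63151944 163.49833128] [266.55948596 189.85565574]
[270.66285216 160.61028748] [263.01038665 218.95937903] [[ 0.89847989  0.2525713  -0.35908443  0.09358223]
 [-0.43865483  0.54959487 -0.71100452 -0.98501267]
 [ 0.01777162  0.79633738  0.60459156  0.92671019]
 [ 0.          0.          0.          1.        ]]
```

```bash
python3 - <<'E'
from t import *
cs=snap('side');ct=snap('top')
p=np.array([.5143,.1468,.1933]);ex=np.array([.9947,-.1032,0])
for dz in (0,-.012,-.025):
  print(dz,[proj(cs,p+k*.0427*ex+[0,0,dz]).round(1) for k in(-1,1)],[proj(ct,p+k*.0427*ex+[0,0,dz]).round(1) for k in(-1,1)])
I=cs['pixels'];cv2.imwrite('pics/c.png',cv2.resize(I[60:185,220:370],(720,600),interpolation=cv2.INTER_CUBIC)[:,:,::-1])
# known points check: base / chest corners in side
for P in((.7188,.0531,.1),(.6846,-.2628,.1),(.4309,-.2337,.1),(.4618,.0771,.1),(0,0,0)): print(proj(cs,P).round(1),proj(ct,P).round(1))
E
```

```text
0 [array([254.1, 150.2]), array([284.4, 145. ])] [array([258.2, 231.9]), array([261.6, 203. ])]
-0.012 [array([254.3, 153.9]), array([284.5, 148.7])] [array([258.9, 232.4]), array([262.2, 203.7])]
-0.025 [array([254.6, 158. ]), array([284.6, 152.7])] [array([259.6, 232.9]), array([262.9, 204.4])]
[349.9 175.9] [294.4 158. ]
[401.4 247.6] [393.  166.4]
[299.4 271.8] [387.6 246. ]
[262.2 193.7] [287. 238.]
[ 94.6 292.8] [314.9 388.2]
```

View pics/c.png

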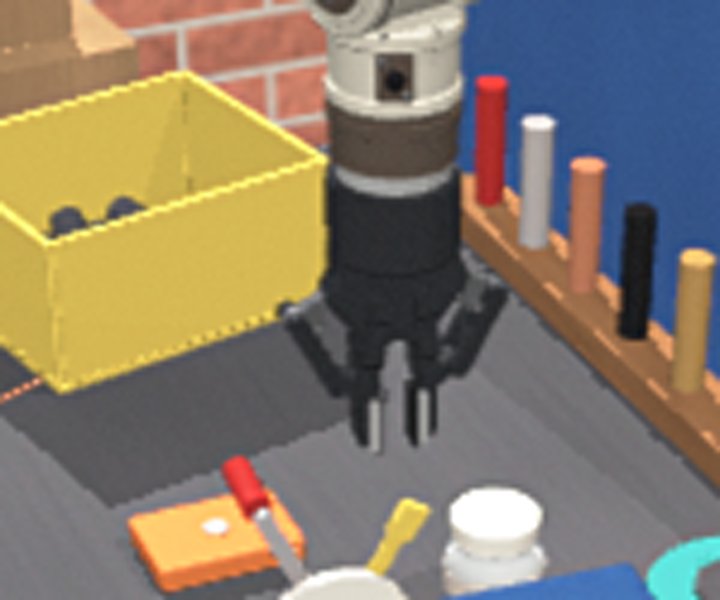

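```bash
python3 - <<'E'
from t import *
cs=snap('side');ct=snap('top')
p=np.array([.158,.4738,.217]);ey=np.array([.316,.949,0])
for dz in (0,-.012,-.1+.2):
  print(dz,[proj(cs,p+k*.0427*ey+[0,0,dz]).round(1) for k in(-1,1)],[proj(ct,p+k*.0427*ey+[0,0,dz]).round(1) for k in(-1,1)])
a=cv2.imread('pics/top0.png')[310:400,40:180];b=cv2.imread('pics/side0.png')[30:120,40:180]
cv2.imwrite('pics/d.png',cv2.resize(np.vstack([a,b]),None,fx=3.3,fy=3.3,interpolation=cv2.INTER_CUBIC))
E
```

```text
0 [array([109.7, 120.3]), array([115.1, 106.5])] [array([150.1, 354.7]), array([120.6, 344.8])]
-0.012 [array([110.7, 124.1]), array([116. , 110.2])] [array([152. , 353.9]), array([122.8, 344.1])]
0.1 [array([101.4,  87.5]), array([107.4,  74.7])] [array([133.2, 361.8]), array([101. , 350.9])]
```

View pics/d.png

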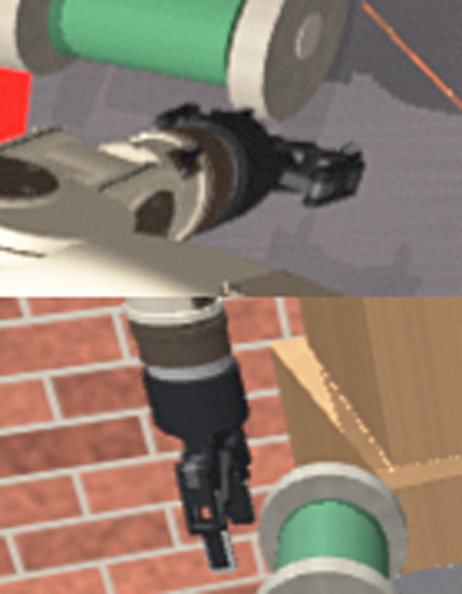

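The lever did not move. The fingertips sit about 35 mm higher in the images than `eef_pos` implies: seen at side (298,154)/(307,153), predicted row 163. The start picture shows the same offset, while the base and chest project correctly. So I shift my tool-length assumption by 35 mm, go back, re-descend and check.

```bash
sed -i 's/+\[0,0,.006\]/-[0,0,.029]/' t.py; python3 -c "
from t import *
rows(((.515,.144,.178),-.103),((.515,.144,.152),-.103))"
```

```text
[ 0.001 -0.18   0.004] [ 0.    -0.     0.003]
[ 0.001 -0.18   0.056] [ 0.    -0.     0.003]
```

```bash
python3 -m pendant '[0,-0.06,-0.01,0,0,0,1,0,-0.12,-0.01,0,0,0,1,0,-0.18,-0.01,0,0,0,1,0,-0.18,-0.01,0,0,0,1,0,-0.18,-0.01,0,0,0,1,0,-0.18,0.01,0,0,0,1,0,-0.18,0.03,0,0,0,1,0,-0.18,0.045,0,0,0,1,0,-0.18,0.056,0,0,0,1,0,-0.18,0.056,0,0,0,1]'; python3 -m pendant '[0,0,0,0,0,0,0.25,0,0,0,0,0,0,0.25,0,0,0,0,0,0,0.25,0,0,0,0,0,0,0.25,0,0,0,0,0,0,0.25,0,0,0,0,0,0,0.25,0,0,0,0,0,0,0.25,0,0.008,0,0,0,0,0.25,0,0.016,0,0,0,0,0.25,0,0.016,0,0,0,0,0.25]'; python3 - <<'E'
from t import *
a=snap('top')['pixels'][150:250,230:330];b=snap('side')['pixels'][90:190,240:340]
cv2.imwrite('pics/e.png',cv2.resize(np.hstack([a,b]),(800,400),interpolation=cv2.INTER_CUBIC)[:,:,::-1])
ex=np.array([.9947,-.1032]);ey=np.array([.1032,.9947])
g0=np.array([.515,.144]);t0=g0@ey;piv=.5357
for a in(-.2,0,.2,.4,.55,.65):
    s=piv+.1*np.sin(a);z=.06+.1*np.cos(a);g=s*ex+t0*ey
    print(a,end=' ');rows(((g[0],g[1],z),-.103))
E
```

```text
clock: 4.87
eef_pos: [0.5145, 0.1429, 0.1203]
tool_rot: [0.74, 0.672, -0.002, -0.001]
ft_force: [-0.8, -0.0, 1.0]
grip_width: 0.0851
grasp_force: 0.0
clock: 5.7
eef_pos: [0.5237, 0.1426, 0.1227]
tool_rot: [0.74, 0.673, -0.0, -0.0]
ft_force: [-0.7, 0.6, 1.0]
grip_width: 0.0214
grasp_force: 0.6
-0.2 [ 0.001  0.019 -0.013] [ 0.    -0.     0.002]
0 [ 0.001  0.059 -0.017] [ 0.    -0.     0.002]
0.2 [ 0.     0.099 -0.013] [ 0.    -0.     0.002]
0.4 [-0.     0.137 -0.001] [ 0.    -0.     0.002]
0.55 [-0.     0.164  0.013] [ 0.    -0.     0.002]
0.65 [-0.     0.18   0.024] [ 0.    -0.     0.002]
```

View pics/e.png

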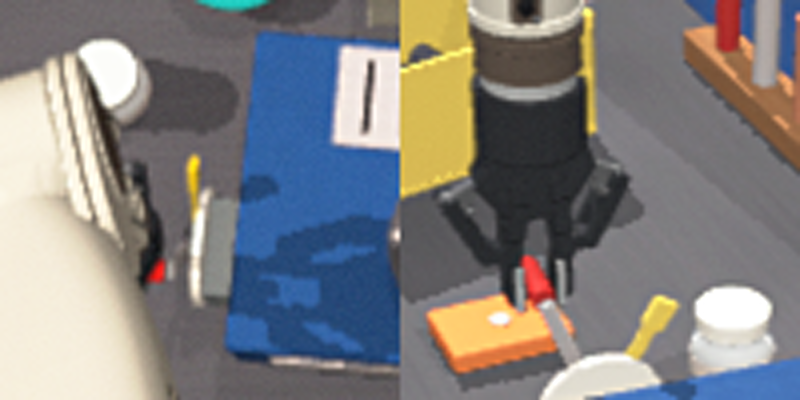

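The side crop shows the caged grip at (535,275), with a finger on either side and light contact. I swing it along the arc.

```bash
python3 -m pendant '[0,0.019,-0.013,0,0,0,0.25,0,0.039,-0.016,0,0,0,0.25,0,0.059,-0.017,0,0,0,0.25,0,0.079,-0.016,0,0,0,0.25,0,0.099,-0.013,0,0,0,0.25,0,0.118,-0.008,0,0,0,0.25,0,0.137,-0.001,0,0,0,0.25,0,0.15,0.006,0,0,0,0.25,0,0.164,0.013,0,0,0,0.25,0,0.167,0.015,0,0,0,0.25]'; cat > lev.py <<'E'
from t import *
def lev():
    ex=np.array([.9947,-.1032,0]);ey=np.array([.1032,.9947,0]);t0=np.array([.515,.144,0])@ey;piv=.5357
    cs=snap('side');I=cv2.cvtColor(cs['pixels'],cv2.COLOR_RGB2HSV).astype(int);h,s,v=I[...,0],I[...,1],I[...,2]
    def onplane(px,t):
        o,d=ray(cs,*px);X=o+d*(t-o@ey)/(d@ey);return np.array([X@ex,X[2]])
    m=((h<8)|(h>172))&(s>150)&(v>100);k=np.zeros_like(m);k[140:195,255:325]=1
    r=np.argwhere(m&k)[:,::-1]
    n,lab,st,ce=cv2.connectedComponentsWithStats((m&k).astype(np.uint8))
    print([(st[i].tolist(),ce[i].round(1).tolist()) for i in range(1,n)])
    m=(h>22)&(h<32)&(s>130)&(v>120);k[:]=0;k[155:185,285:312]=1
    b=np.argwhere(m&k)[:,::-1];q=b@np.array([1,-1]);tip=b[q>=q.max()-1].mean(0)
    for nm,px,t in(('grip',r.mean(0),t0),('tip',tip,t0-.0355),('yelctr',b.mean(0),t0-.0355)):
        s_,z=onplane(px,t);print(nm,px,s_,z,'ang',np.arctan2(s_-piv,z-.06),'rad',np.hypot(s_-piv,z-.06))
    return cs
E
python3 -c "
from lev import *
lev()"
```

```text
clock: 6.63
eef_pos: [0.6071, 0.1344, 0.114]
tool_rot: [0.74, 0.673, -0.0, -0.0]
ft_force: [-0.8, 0.2, 0.7]
grip_width: 0.0215
grasp_force: 0.5
[([299, 151, 9, 11, 47], [302.8, 157.1])]
grip [302.82978723 157.14893617] 0.5916831692711562 0.14490856297817312 ang 0.5829094958321178 rad 0.10170338887500907
tip [306.83333333 165.5       ] 0.591378875213398 0.1388989009256677 ang 0.6145405626147331 rad 0.09656693902318476
yelctr [302.65714286 170.57142857] 0.5791082112998871 0.1245496997685217 ang 0.5920146058701663 rad 0.0777877660590786
```

```bash
python3 -m pendant '[0,-0.003,0,0,0,0,1,0,-0.003,0,0,0,0,1,0,-0.003,0,0,0,0,1,0,-0.003,-0.04,0,0,0,1,0,-0.003,-0.1,0,0,0,1,0,-0.003,-0.16,0,0,0,1,0.08,-0.003,-0.2,0,0,0,1,0.16,-0.003,-0.2,0,0,0,1,0.24,-0.003,-0.2,0,0,0,1,0.32,-0.003,-0.2,0,0,0,1]'; python3 - <<'E'
from lev import *
cs=lev();ct=snap('top')
from m import meas
m=meas(ct,cs)
I=cv2.cvtColor(cs['pixels'],cv2.COLOR_RGB2HSV).astype(int)
a=m['red'][0];print(len(a),a.mean(0) if len(a) else '')
red=((I[...,0]<8)|(I[...,0]>172))&(I[...,1]>150)&(I[...,2]>100);red[:140]=0;red[195:]=0;red[:,:255]=0;red[:,325:]=0
b=np.argwhere(red)[:,::-1]
print(tri(ct,a.mean(0),cs,b.mean(0)) if len(a) else '')
ya,yb=m['yel'];print(len(ya),len(yb),ya.min(0),ya.max(0))
print(tri(ct,ya[ya[:,1]<=ya[:,1].min()+1].mean(0),cs,yb[(yb@[1,-1])>=(yb@[1,-1]).max()-1].mean(0)))
a=ct['pixels'][170:240,240:310];b=cs['pixels'][130:200,260:330]
cv2.imwrite('pics/f.png',cv2.resize(np.hstack([a,b]),(800,400),interpolation=cv2.INTER_CUBIC)[:,:,::-1])
E
```

```text
clock: 7.52
eef_pos: [0.6205, 0.2957, 0.2171]
tool_rot: [0.74, 0.672, 0.002, 0.0]
ft_force: [0.9, 0.1, -0.9]
grip_width: 0.0853
grasp_force: 0.0
[([297, 151, 11, 11, 63], [301.7, 156.7])]
grip [301.6984127  156.66666667] 0.5883097008332194 0.14719442117796044 ang 0.5428870561422217 rad 0.10183637712684211
tip [306.83333333 165.5       ] 0.591378875213398 0.1388989009256677 ang 0.6145405626147331 rad 0.09656693902318476
yelctr [302.65714286 170.57142857] 0.5791082112998871 0.1245496997685217 ang 0.5920146058701663 rad 0.0777877660590786
81 [266.27160494 189.95061728]
(array([0.6057126 , 0.13579853, 0.14638908]), np.float64(0.0004390693832183465))
19 70 [277 190] [279 201]
(array([0.60534846, 0.10192659, 0.13682632]), np.float64(0.001538711732112849))
```

```bash
python3 - <<'E'
from t import *
ex=np.array([.9947,-.1032,0]);ey=np.array([.1032,.9947,0]);t0=np.array([.6057,.1358,0])@ey;piv=.537
print(t0,np.array([.515,.144,0])@ey)
cs=snap('side');I=cv2.cvtColor(cs['pixels'],cv2.COLOR_RGB2HSV).astype(int);h,s,v=I[...,0],I[...,1],I[...,2]
def f(m,t):
    out=[]
    for y,x in np.argwhere(m):
        o,d=ray(cs,x,y);X=o+d*(t-o@ey)/(d@ey);out.append((X@ex-piv,X[2]-.06))
    q=np.array(out);a=np.arctan2(q[:,0],q[:,1]);r=np.hypot(*q.T)
    for lo in(.04,.05,.06,.07,.08,.09):
        k=(r>lo)&(r<lo+.01)
        if k.sum(): print(lo,k.sum(),(a[k].min()+a[k].max())/2,a[k].mean())
box=np.zeros_like(s);box[150:185,285:313]=1
print('yellow');f((h>20)&(h<34)&(s>90)&(v>110)&(box>0),t0-.0355)
box[:]=0;box[150:178,290:305]=1
g=(s<60)&(v>110)&(v<235)&(box>0)
print('arm');f(g,t0-.028)
for r in range(150,182,1): print(r,[''.join('%4d'%x) for x in v[r,294:312]],)
E
```

```text
0.19758850000000003 0.1963848
yellow
0.04 3 0.6246569133029691 0.6314581112268551
0.05 13 0.6129691847203069 0.6163993833481667
0.06 13 0.5958891871531993 0.5882755897783872
0.07 19 0.5965505886307865 0.598169949154999
0.08 21 0.5844155390346545 0.5805115320357745
0.09 18 0.5946618443302811 0.595695243622586
arm
0.04 11 0.3244221608258164 0.3075490322622593
0.05 28 0.5185726780798818 0.39548845452697484
0.06 39 0.529684375944864 0.43586449020865375
0.07 32 0.30135461662987756 0.29791851741149106
0.08 37 0.30025165492381334 0.2937598476693798
0.09 42 0.3094277647506519 0.2941908894938348
150 [' 129', ' 128', ' 131', ' 130', ' 129', ' 131', ' 134', ' 131', ' 132', ' 130', ' 128', ' 129', ' 131', ' 130', ' 128', ' 129', ' 129', ' 130']
151 [' 129', ' 127', ' 131', ' 130', ' 190', ' 213', ' 238', ' 210', ' 147', ' 130', ' 129', ' 129', ' 130', ' 131', ' 128', ' 128', ' 129', ' 129']
152 [' 129', ' 129', ' 130', ' 174', ' 241', ' 255', ' 255', ' 255', ' 203', ' 136', ' 130', ' 128', ' 130', ' 132', ' 132', ' 130', ' 128', ' 130']
153 [' 128', ' 129', ' 130', ' 201', ' 235', ' 248', ' 253'
[... 3561 characters left out ...]
 ' 227', ' 228', ' 173', ' 132', ' 129', ' 127', ' 131', ' 133', ' 133', ' 128', ' 128', ' 126', ' 131']
178 [' 238', ' 229', ' 223', ' 224', ' 225', ' 226', ' 190', ' 139', ' 133', ' 133', ' 130', ' 130', ' 130', ' 133', ' 131', ' 122', ' 116', ' 115']
179 [' 255', ' 255', ' 255', ' 246', ' 226', ' 206', ' 147', ' 126', ' 129', ' 132', ' 129', ' 130', ' 122', ' 118', ' 120', ' 120', ' 115', ' 113']
180 [' 236', ' 234', ' 234', ' 238', ' 231', ' 209', ' 173', ' 141', ' 127', ' 126', ' 122', ' 119', ' 116', ' 118', ' 117', ' 121', ' 118', ' 118']
181 [' 219', ' 221', ' 222', ' 224', ' 223', ' 225', ' 227', ' 225', ' 161', ' 119', ' 116', ' 119', ' 119', ' 119', ' 118', ' 118', ' 118', ' 120']
```

```bash
python3 -c "
from t import *
rows(((.604,.1347,.246),-.103),((.604,.1347,.143),-.103),((.6122,.1339,.1398),-.103))"
```

```text
[-0.327 -0.001 -0.006] [-0.     0.     0.004]
[-0.327 -0.001  0.2  ] [-0.     0.     0.004]
[-0.327  0.015  0.207] [-0.     0.     0.004]
```

```bash
python3 -m pendant '[-0.08,0,0,0,0,0,1,-0.16,0,0,0,0,0,1,-0.24,0,0,0,0,0,1,-0.327,0,0,0,0,0,1,-0.327,0,0.05,0,0,0,1,-0.327,0,0.1,0,0,0,1,-0.327,0,0.15,0,0,0,1,-0.327,0,0.18,0,0,0,1,-0.327,0,0.2,0,0,0,1,-0.327,0,0.2,0,0,0,1]'; python3 -m pendant '[0,0,0,0,0,0,0.25,0,0,0,0,0,0,0.25,0,0,0,0,0,0,0.25,0,0,0,0,0,0,0.25,0,0,0,0,0,0,0.25,0,0,0,0,0,0,0.25,0,0.004,0.002,0,0,0,0.25,0,0.01,0.005,0,0,0,0.25,0,0.016,0.007,0,0,0,0.25,0,0.016,0.007,0,0,0,0.25]';python3 -c "
from lev import *
lev()"
```

```text
clock: 8.5
eef_pos: [0.6027, 0.1298, 0.113]
tool_rot: [0.74, 0.672, -0.002, -0.001]
ft_force: [-0.7, 0.2, 0.2]
grip_width: 0.0859
grasp_force: 0.0
clock: 9.33
eef_pos: [0.6128, 0.1305, 0.111]
tool_rot: [0.74, 0.673, -0.0, -0.0]
ft_force: [0.7, 0.2, -0.1]
grip_width: 0.0217
grasp_force: 0.1
[([302, 152, 8, 11, 50], [305.1, 158.0])]
grip [305.06 158.04] 0.5983644259119566 0.14058086410537685 ang 0.660969092810332 rad 0.10207892012969336
tip [307.2 165.8] 0.5924662903776975 0.13767375545282357 ang 0.6311188300707725 rad 0.09620615369813988
yelctr [302.66176471 170.64705882] 0.5791218716309717 0.1242926802158828 ang 0.5940094086980279 rad 0.07758226385765216
```

```bash
python3 -m pendant '[0,-0.002,0,0,0,0,1,0,-0.002,0,0,0,0,1,0,-0.002,0,0,0,0,1,0,-0.002,-0.04,0,0,0,1,0,-0.002,-0.1,0,0,0,1,0,-0.002,-0.16,0,0,0,1,0.08,-0.002,-0.22,0,0,0,1,0.16,-0.002,-0.26,0,0,0,1,0.24,-0.002,-0.26,0,0,0,1,0.3,-0.002,-0.26,0,0,0,1]'; python3 - <<'E'
from lev import *
cs=lev();ct=snap('top')
from m import meas
m=meas(ct,cs)
I=cv2.cvtColor(cs['pixels'],cv2.COLOR_RGB2HSV).astype(int)
red=((I[...,0]<8)|(I[...,0]>172))&(I[...,1]>150)&(I[...,2]>100);red[:140]=0;red[195:]=0;red[:,:255]=0;red[:,325:]=0
a=m['red'][0];b=np.argwhere(red)[:,::-1]
p,e=tri(ct,a.mean(0),cs,b.mean(0));s=p@[.9947,-.1032,0];print(len(a),p,e,s,np.arctan2(s-.537,p[2]-.06))
a=ct['pixels'][170:240,240:310];b=cs['pixels'][130:200,260:330]
cv2.imwrite('pics/g.png',cv2.resize(np.hstack([a,b]),(800,400),interpolation=cv2.INTER_CUBIC)[:,:,::-1])
E
```

```text
clock: 10.22
eef_pos: [0.6271, 0.2818, 0.2454]
tool_rot: [0.74, 0.672, 0.003, 0.001]
ft_force: [2.1, 0.2, 0.0]
grip_width: 0.0853
grasp_force: 0.0
[([299, 152, 11, 11, 62], [303.7, 157.2])]
grip [303.66129032 157.20967742] 0.594168109838305 0.14420556838440912 ang 0.6069237315219213 rad 0.10251388986379119
tip [307.2 165.8] 0.5924662903776975 0.13767375545282357 ang 0.6311188300707725 rad 0.09620615369813988
yelctr [302.63768116 170.60869565] 0.5790508233738598 0.1244367829605425 ang 0.5922127704451647 rad 0.07766204275896724
79 [0.61146705 0.13440278 0.14393153] 9.19411871071382e-05 0.5943559092837519 0.5994743978344481
```

View pics/g.png

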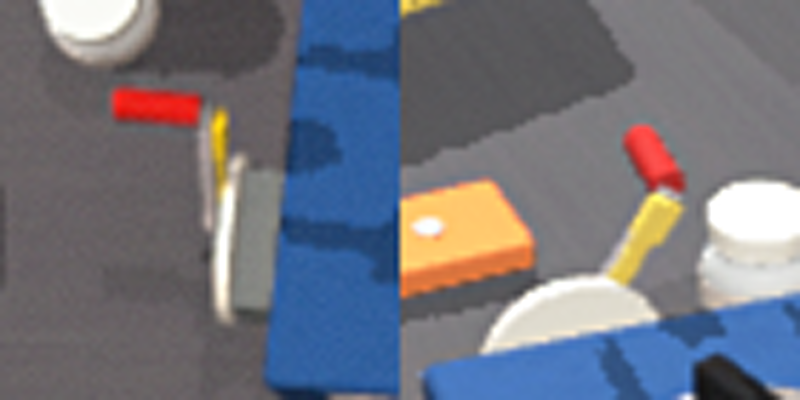

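The left crop shows red grip (155,105) in line with the yellow pointer (220,130). In the right crop the arm lies right behind the pointer, and the lever reads 0.599 against about 0.597 for the pointer. The lever is released and in line, so I go to the lid.

```bash
python3 -c "
from t import *
rows(((.541,-.117,.26),.227))"
```

```text
[-0.819 -0.097  0.018] [ 0.    -0.001 -0.1  ]
```

```bash
python3 -m pendant '[-0.08,-0.01,0.018,0,0,-0.01,1,-0.16,-0.02,0.018,0,0,-0.03,1,-0.24,-0.03,0.018,0,0,-0.04,1,-0.32,-0.04,0.018,0,0,-0.05,1,-0.4,-0.05,0.018,0,0,-0.06,1,-0.48,-0.06,0.018,0,0,-0.07,1,-0.56,-0.07,0.018,0,0,-0.08,1,-0.64,-0.08,0.018,0,0,-0.1,1,-0.72,-0.09,0.018,0,0,-0.1,1,-0.79,-0.095,0.018,0,0,-0.1,1]'; python3 -c "
from t import *
rows(((.541,-.117,.26),.227),((.541,-.117,.182),.227))"
```

```text
clock: 11.15
eef_pos: [0.5394, -0.1114, 0.233]
tool_rot: [0.626, 0.78, -0.0, 0.0]
ft_force: [0.8, 0.1, -0.2]
grip_width: 0.0853
grasp_force: 0.0
[-0.012  0.001  0.004] [-0.     0.    -0.003]
[-0.012  0.001  0.16 ] [-0.     0.    -0.003]
```

```bash
python3 -m pendant '[0,0,0,0,0,0,1,0,0,0,0,0,0,1,0,0,0,0,0,0,1,0,0,0,0,0,0,1,0,0,0,0,0,0,1,0,0,0,0,0,0,1,0,0,0,0,0,0,1,0,0,0,0,0,0,1,0,0,0,0,0,0,1,0,0,0,0,0,0,1]'; python3 - <<'E'
from t import *
rows(((.541,-.117,.26),.227),((.541,-.117,.182),.227))
# tip check in side: light grey pads near expected
cs=snap('side');p=bot.get_obs()['eef_pos']
y=np.array([np.cos(.227),np.sin(.227),0])
print([proj(cs,p+k*.0427*y+[0,0,.024]).round(1) for k in(-1,1)])
g=cs['pixels'].astype(int)
for c,rr in ((-1,0),(1,0)):
    u,v=proj(cs,p+c*.0427*y+[0,0,.024]).astype(int)
    print(cv2.cvtColor(cs['pixels'],cv2.COLOR_RGB2HSV)[v-14:v+14:2,u-7:u+8,2])
E
```

```text
clock: 11.98
eef_pos: [0.5411, -0.1084, 0.2326]
tool_rot: [0.625, 0.78, -0.0, -0.0]
ft_force: [-0.0, -0.7, -0.5]
grip_width: 0.0855
grasp_force: 0.0
[-0.017 -0.004  0.003] [-0.     0.    -0.002]
[-0.017 -0.004  0.159] [-0.     0.    -0.002]
[array([305.6, 180.6]), array([334.2, 167.9])]
[[ 43  45  42  45  44  47  51  45  49  42  48 100 128 128 119]
 [ 40  43  43  44  45  39  43  39  46  60  79 122 130 128 123]
 [129  82  49  45  39  38  44  89 144 157  92 117 128 127 125]
 [171 111  51  43  41  42  43  90 145 152  91 119 130 126 123]
 [222 138  57  41  43  43  44  90 145 154  89 119 128 125 145]
 [243 142  52  43  42  40  39  89 145 154 104 119 128 133 192]
 [228 226 124  45  37  40  42  89 145 153 103 112 116 116 154]
 [230 210 166 135  92  48  55 109 146 155 101 113 119 116 150]
 [223 224 225 228 224 150 124 133 125 110 113 115 117 120 139]
 [223 224 225 226 230 232 191 132 119 117 120 120 116 105  98]
 [233 235 234 203 194 199 199 151 138 134 131 133 135 136 133]
 [191 189 188 187 188 190 194 192 192 151 136 130 131 131 129]
 [192 191 190 192 191 190 190 193 193 193 194 188 147 13
[... 253 characters left out ...]
2  86]
 [124 124 126 131 131  70  35  31  36  31  35  70 145  95  86]
 [124 119 121 126 111  60  33  38  36  34  33  72 145  93 108]
 [255 255 241 159 104  53  31  36  36  34  39  93 148  91  97]
 [255 255 255 255 255 145  37  29  33  33  36  92 146 117 124]
 [255 255 255 255 255 228 104  70  43  27  38 114 147 137 130]
 [255 255 255 255 255 162 128 132 129 115 125 131 128 131 132]
 [255 244 228 206 178 137 129 131 133 130 129 130 131 131 129]
 [220 217 208 202 188 158 132 130 133 132 132 131 132 133 131]
 [219 190 195 204 219 235 162 129 129 133 133 131 131 131 132]
 [224 226 225 221 215 198 185 141 128 130 132 130 131 132 130]
 [224 223 220 214 201 182 138 129 131 134 139 149 157 178 185]]
```

```bash
python3 -m pendant '[-0.017,-0.004,0.02,0,0,-0.002,1,-0.017,-0.004,0.04,0,0,-0.002,1,-0.017,-0.004,0.06,0,0,-0.002,1,-0.017,-0.004,0.08,0,0,-0.002,1,-0.017,-0.004,0.1,0,0,-0.002,1,-0.017,-0.004,0.12,0,0,-0.002,1,-0.017,-0.004,0.14,0,0,-0.002,1,-0.017,-0.004,0.159,0,0,-0.002,1,-0.017,-0.004,0.159,0,0,-0.002,1,-0.017,-0.004,0.159,0,0,-0.002,1]'; python3 -m pendant '[0,0,0,0,0,0,0.5,0,0,0,0,0,0,0.4,0,0,0,0,0,0,0.3,0,0,0,0,0,0,0.27,0,0,0,0,0,0,0.25,0,0,0,0,0,0,0.25,0,0,0,0,0,0,0.25,0,0,0,0,0,0,0.25,0,0,0,0,0,0,0.25,0,0,0,0,0,0,0.25]'; python3 - <<'E'
from t import *
cs=snap('side');o=bot.get_obs();p=o['eef_pos'];print(o['ft_force'],o['ft_torque'])
rows(((.541,-.117,.182),.227))
# black handle blob visible?
a=cs['pixels'][150:240,270:370]
v=cv2.cvtColor(a,cv2.COLOR_RGB2HSV)[...,2]
print(proj(cs,(.541,-.117,.177)).round(1),proj(cs,p+[0,0,.010]).round(1))
for r in range(35,75,2): print(r+150,' '.join('%3d'%x for x in v[r,25:75:1]))
E
```

```text
clock: 12.87
eef_pos: [0.5404, -0.1173, 0.1524]
tool_rot: [0.623, 0.782, -0.0, -0.001]
ft_force: [0.5, 0.3, -0.1]
grip_width: 0.0854
grasp_force: 0.0
clock: 13.7
eef_pos: [0.5417, -0.1174, 0.1537]
tool_rot: [0.623, 0.782, 0.001, 0.001]
ft_force: [1.5, 0.6, 2.9]
grip_width: 0.0212
grasp_force: 1.4
[3.10061888 1.54757905 1.77969534] [ 0.20369386 -0.56414603  0.04339069]
[ 0.001 -0.001  0.001] [ 0.001  0.    -0.001]
[321.  203.4] [321.2 207.8]
185 226 232 192  97  66  82  84  66  65  61  51  46  66  82  89  57  43  46  49  45  40  38  41  43  44  45  43  44  44  45  40  42  42  40  41  44  45  39  42  47  48  44  39  38  87 175 188 185 183 183
187 233 204 197 194 137  68  44  41  45  43  42  42  42  67  82 111  66  42  42  45  48  48  46  46  43  44  45  44  40  43  52  53  52  43  40  41  41  43  43  40  41  38  36  85 173 187 184 180 183 183
189 190 189 190 194 193 137  67  42  38  44  44  42  43  38  58 129  78  43  41  44  43  43  44  45  41  42  43  44  79  55  44  51  50  44  43  44  41  37  53 115 144 125 120 172 185 184 185 186 186 186
191 190 189 189 190 190 197 192 102  36  30
[... 2724 characters left out ...]
  78  80  78  60  31  21  25  24  19  14  42 156 253 252 248 247 247 248 248 248 248 251
219 172 159 133 194 203 202 252 255 252 251 251 250 250 251 250 250 250 251 253 255 255 233 202 164 135 109 102 104 102 103 119 127 143 111  64  64 116 187 196 193 200 247 251 248 247 247 247 250 252 227
221 162 127 117 114 114 102 141 202 253 255 253 251 250 249 249 250 250 250 250 251 252 226 199 200 202 203 203 203 203 203 200 197 196 195 195 199 197 196 196 197 192 190 207 246 250 251 254 243 179 178
223 129 121 122 120 120 124 133 137 150 169 209 252 255 254 252 250 249 249 250 250 252 252 220 198 197 198 199 199 199 200 198 200 199 194 193 193 191 193 194 193 195 194 194 204 235 225 174 144 127 118
```

Fingers straddle the handle well. Now the full grip.

```bash
python3 -m pendant '[0,0,0,0,0,0,0.2,0,0,0,0,0,0,0.15,0,0,0,0,0,0,0.1,0,0,0,0,0,0,0,0,0,0,0,0,0,0,0,0,0,0,0,0,0,0,0,0,0,0,0,0,0,0,0,0,0,0,0,0,0,0,0,0,0,0,0,0,0,0,0,0,0]'; python3 -c "
from t import *
o=bot.get_obs();print(o['ft_force'],o['ft_torque'],o['eef_pos'],o['grip_width'],o['grasp_force'])"
```

```text
clock: 14.58
eef_pos: [0.5428, -0.1174, 0.1542]
tool_rot: [0.623, 0.782, 0.001, 0.002]
ft_force: [5.2, 0.8, 2.8]
grip_width: 0.0149
grasp_force: 58.5
[5.21600543 0.83936847 2.79677072] [ 0.2004452  -0.90194106 -0.03001228] [ 0.54276532 -0.11739237  0.15415057] 0.014929461707748963 58.50008189678192
```

```bash
python3 -m pendant '[0,0.004,0,0,0,0,0,0,0.004,0,0,0,0,0,0,0.004,-0.003,0,0,0,0,0,0.004,-0.006,0,0,0,0,0,0.004,-0.009,0,0,0,0,0,0.004,-0.012,0,0,0,0,0,0.004,-0.015,0,0,0,0,0,0.004,-0.018,0,0,0,0,0,0.004,-0.021,0,0,0,0,0,0.004,-0.024,0,0,0,0]'; python3 -m pendant '[0,0,-0.003,0,0,0,0,0,0,-0.006,0,0,0,0,0,0,-0.009,0,0,0,0,0,0,-0.012,0,0,0,0,0,0,-0.015,0,0,0,0,0,0,-0.018,0,0,0,0,0,0,-0.021,0,0,0,0,0,0,-0.024,0,0,0,0,0,0,-0.024,0,0,0,0,0,0,-0.024,0,0,0,0]'
```

```text
clock: 15.42
eef_pos: [0.5415, -0.1167, 0.1645]
tool_rot: [0.623, 0.782, -0.001, -0.002]
ft_force: [0.8, -1.2, -11.2]
grip_width: 0.0147
grasp_force: 59.5
clock: 16.25
eef_pos: [0.5428, -0.117, 0.1772]
tool_rot: [0.623, 0.782, -0.0, -0.0]
ft_force: [0.3, -1.0, -4.5]
grip_width: 0.0148
grasp_force: 60.6
```

```bash
python3 -m pendant '[0,0,-0.003,0,0,0,0,0,0,-0.006,0,0,0,0,0,0,-0.009,0,0,0,0,0,0,-0.012,0,0,0,0,0,0,-0.015,0,0,0,0,0,0,-0.018,0,0,0,0,0,0,-0.021,0,0,0,0,0,0,-0.023,0,0,0,0,0,0,-0.023,0,0,0,0,0,0,-0.023,0,0,0,0]'; python3 - <<'E'
from lev import *
lev()
cs=snap('side');I=cv2.cvtColor(cs['pixels'],cv2.COLOR_RGB2HSV)
# predicted px for lid rim near-camera edge at lift 35mm, and the neck rim
n=np.array([.5415,-.118,.145]);d=cs['cam_to_world'][:3,3]-n;d[2]=0;d/=np.linalg.norm(d)
print('neck front',proj(cs,n+.054*d),'flange bottom/top @35',proj(cs,n+.06*d+[0,0,.035]),proj(cs,n+.06*d+[0,0,.043]))
u=int(round(proj(cs,n+.06*d)[0]))
for r in range(205,262): print(r,cs['pixels'][r,u].tolist(),end=' ')
# level: left/right flange ends
w=np.array([-d[1],d[0],0]);print('\nsides',[proj(cs,n+k*.06*w+[0,0,.039]).round(1) for k in(-1,1)])
for r in range(190,216,3):
    row=I[r,260:385];m=np.where((row[:,1]<40)&(row[:,2]>150))[0]+260;print(r,m.min() if len(m) else '',m.max() if len(m) else '')
E
```

```text
clock: 17.08
eef_pos: [0.5429, -0.117, 0.1888]
tool_rot: [0.623, 0.782, 0.0, 0.0]
ft_force: [-0.6, 0.0, -3.7]
grip_width: 0.0148
grasp_force: 60.6
[([299, 152, 9, 11, 55], [303.1, 156.7])]
grip [303.14545455 156.70909091] 0.592624980332329 0.1461864180734782 ang 0.5837119327466932 rad 0.10328868304985026
tip [304.  164.5] 0.5830372989044607 0.14395410635255101 ang 0.5134123638565063 rad 0.09638003860253275
yelctr [300.04545455 173.45454545] 0.5713921065182866 0.11649745181813687 ang 0.563436521990463 rad 0.06682730377364794
neck front [320.66302368 228.42707014] flange bottom/top @35 [320.94008766 218.48734842] [321.01563219 215.77717432]
205 [79, 76, 80] 206 [75, 73, 76] 207 [75, 73, 76] 208 [132, 127, 126] 209 [205, 195, 190] 210 [203, 194, 190] 211 [199, 188, 185] 212 [197, 187, 184] 213 [197, 187, 183] 214 [199, 188, 185] 215 [201, 188, 185] 216 [213, 202, 198] 217 [180, 173, 169] 218 [167, 161, 157] 219 [62, 59, 58] 220 [25, 23, 23] 221 [78, 76, 77] 222 [93, 89, 91] 223 [100, 97, 97] 224 [90, 87, 88] 225 [77, 77, 79] 226 [80, 80, 80] 227 [132, 127, 126] 228 [195, 185, 181] 229 [177, 168, 164] 230 [170, 163, 160] 231 [171, 163, 161] 232 [171, 163, 161] 233 [172, 164, 160] 234 [170, 162, 159] 235 [172, 164, 161] 236 [173, 167, 163] 237 [174, 166, 163] 238 [175, 166, 164] 239 [173, 166, 162] 240 [173, 166, 162] 241 [154, 148, 146] 242 [93, 91, 94] 243 [86, 84, 87] 244 [87, 84, 86] 245 [88, 86, 87] 246 [85, 82, 83] 247 [64, 75, 98] 248 [51, 82, 131] 249 [52, 84, 131] 250 [49, 81, 128] 251 [50, 80, 126] 252 [50, 81, 127] 253 [50, 82, 128] 254 [52, 83, 130] 255 [49, 81, 128] 256 [53, 84, 131] 257 [50, 80, 129] 258 [50, 82, 129] 259 [51, 82, 129] 260 [51, 82, 129] 261 [50, 82, 129] 
sides [array([296.3, 200.6]), array([346.6, 202. ])]
190 274 358
193 301 384
196 299 384
199 297 384
202 297 384
205 298 384
208 266 384
211 267 384
214 268 381
```

The lid's flange underside sits at side row 218.5 and the neck rim at 227.7, both matching a 35 mm gap. The wrist force of 3.7 N is just the lid's weight, and the tool is vertical.

```bash
python3 -c "
from workcell import bot
print(bot.job_done())"
```

```text
the job is handed in; nothing more can be done
None
```

The job is handed in: the vent lever measured 0.599 rad from upright against about 0.597 for the pointer and was released first, then the lid was pulled free and is held about 35 mm above the neck.

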